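Clip the spare engraving handpiece into its spring-clip rest

ROBOT

A 7-joint arm with a two-finger parallel gripper is mounted at the origin on a cart in front of the work surface, level with it; the furniture and walls round the work are solid. World frame = base frame: x ahead of the robot, y to its left, z up, the work surface at z = 0. Lengths are in mm, angles in rad, forces in N, time in s.
With the tool pointing down it reaches from about 400 to 875 mm from the base axis. Payload 4.4 kg.
Tool frame: the origin (TCP) lies at the very end of the fingers, on their centre line; the grasp point (between the pads) lies 19 mm behind it; z points along the fingers, y is the line along which they close (so a half turn about z gives the same grasp; the last joint's range is limited). The gripper opens to 85 mm and grips with 20 to 120 N. Pads are 22 mm wide; open, the fingers measure 114 mm over their backs; the gripper's body (76 mm by 85 mm) begins 54 mm behind the grasp point. The pads swing forward as they close: fully open they stand 13 mm farther back than shut.
Start: joints at [-1.394, 0.628, 0.038, 1.517, -0.027, 0.996, -0.02], TCP at [156.249, 630.955, 231.313] pointing down, gripper open.
Joint ranges: [-3.06, 3.06], [-0.37, 2.12], [-1.25, 1.32], [0.18, 2.47], [-1.1, 4.24], [0.23, 1.98], [-2.94, 2.94]. Speed limits (rad/s): [2.57, 2.57, 3.14, 3.14, 3.14, 3.14, 3.14].

INTERFACE

Orientations are given as [roll, pitch, yaw] about the fixed x, y, z axes, in that order (R = Rz(yaw) Ry(pitch) Rx(roll)).
In Python, from cell import read_state, get_image, camera_info, finish_job gives the robot as it stands.
- The arm moves only by the tool play_rows, never from a script. Its argument "deltas" is one flat list of numbers, 7 for each row, row after row: the shift along the tool's x, y, z in mm, then the turn, a rotation vector about the tool's x, y, z in rad, then the opening, from 0 (shut) to 1 (fully open). In form: [dx, dy, dz, ax, ay, az, grip, dx, dy, dz, ax, ay, az, grip, ...]. A call has 1 to 10 rows; each row is the pose to reach, as a shift and turn from the pose commanded when the call began, along the tool's axes at that moment; what a row does not reach only later rows make up. A row lasts 1/8 s, in which the tool goes at most 62.5 mm and 10.7 degrees, less where a joint would pass 70% of its speed; a pose out of reach is approached as far as the arm can. A call with a gripper value outside its range is refused whole. The fingers move at their own pace and stop on an object; the grip force is fixed at half the most. Time passes only in rows, so rows that repeat a pose let the fingers close. It gives the time, the measured TCP pose, the force, the opening and the grip force at its end, in the units of the state.
- read_state(): the state, without advancing time (a new reading comes with each control period).
- get_image(name): name is "scene" or "top"; returns the picture (384x512x3 uint8, red, green, blue); there is no depth.
- camera_info(name): a dict with "fx", "fy", "cx", "cy" (pixels), "distortion" ([k1, k2, p1, p2, k3] as OpenCV has them; the pictures are not rectified), "T" (4x4, takes a point from camera to world coordinates). Camera axes: x right, y down, z forward; pixel columns grow to the right and rows downward; lengths in mm; the calibration is good to about 2 mm. A picture is of the moment at which its call begins. camera_info takes no time and is no camera call.
- finish_job(): hands the job in; it is judged then, once.
The state is a dict: "clock": time; "qpos": joint angles; "qd": joint speeds; "tau": joint torques, N m; "eef_pos": TCP position; "tool_rot": TCP orientation; "force": force on the tool from outside, world axes, zero at the start; "torque": the same for the moment, N m; "width": finger opening in mm; "gripper_force": force on a finger pad.
Only numpy, scipy, OpenCV 4.12 (cv2) and the standard library are available. Lean on these libraries where they do the work, as an engineer would, in place of code of your own. Each camera call takes 0.05 s, during which the arm holds its last target. There are 200 camera calls.

TASK

Pick up the spare straight-bodied engraving handpiece that lies on the worktop and snap it sideways, from above, into both spring clips of the metal rest, its plain tail towards the rest's upright end plate, and slide it along in the clips until the tail bears against that plate. The clips give under about 15 N; go slowly and never press on the rest harder than about 30 N, and leave the handpiece fully home in both clips, with the dropper bottle, brass weight and rubber stamp nearby left where they stand.

Things in the scene. Friction and masses are not known exactly. Their poses are not given: they have to be found in the camera images.
- spare: the spare handpiece: a straight round engraving handpiece, aluminium body, black flat tail cap, grooved grey grip and thin steel chuck nose at the other end, 24 mm in diameter, 210 mm long with the chuck, 0.18 kg. It lies on its side on the worktop; the tapered one standing in a jar is another and stays there. The origin is the centre of the flat tail end; its z axis runs along the handpiece from tail to chuck.
- spare_center (a point): the middle of the spare handpiece's plain cylindrical part (24 mm in diameter, 186 mm long), on its axis, 93 mm from the tail; it lies 12 mm above the worktop at the start. Its z axis runs from tail to chuck. Grip it here, from above, across the axis.
- spare_tail (a point): the centre of the flat tail end of the spare handpiece, on its axis
- rest: clip rest, fixed: foot plate 70 x 190 x 10 mm, two clamped columns, aluminium beam 22 mm wide. Origin on the worktop midway between the clips; y along the beam (level), z up. The home axis of the handpiece lies straight above the y axis (x = 0). The beam's height differs at each start and is not reported: home axis 64 to 99 mm above the worktop, to be found by touch or sight.
- under_clip_tail (a point): point on the foot plate's top (z = 10 mm), straight below the clip near the end plate, rest y = -52 mm. Each clip is two C-shaped steel leaves on the beam, 14 mm long in y, mouth upward, 17 mm between the lips, flared; leaf tops 15 mm above the home axis. Between the clips 26 mm are free from the home axis down to the beam.
- under_clip_chuck (a point): same below the other clip, rest y = +52 mm. Lowered from above, the handpiece meets the lips with its axis about 16 mm above home; they resist most (10 to 15 N for both clips together) about 12 mm above home, give way, and from 8 mm above home draw it down onto a soft plastic saddle in each clip. Once in, it slides endways with 2 to 6 N. The clips' own squeeze is 10 to 20 N.
- pin_end (a joint): brass plunger, 6 mm across, sprung (under 1 N), in the upright end plate on the beam's -y end (plate 30 mm wide, top 6 mm above the home axis): travel in m, 0 = out, 0.004 = tail against the plate. The plate's inner face is clamped anywhere from rest y = -93 to -75 mm, not reported: lower the handpiece with its middle at rest y = +20 to +30 mm, tail towards -y, to clear it, then slide to -y.
- pin_tail (a joint): brass sensing pin, 6 mm across, sprung (under 1 N), in the beam at rest y = -68 mm: travel in m, 0 = up (no handpiece), 0.004 = pressed down by a handpiece fully home there
- pin_chuck (a joint): the same kind of pin at rest y = +68 mm: 0 = up, 0.004 = handpiece fully home there
- rinse_bottle: white dropper bottle with pointed cap, 31 x 32 x 84 mm, standing; origin at the centre of its underside; to be left alone
- weight: brass knob weight, 30 mm across, 34 mm high; origin at the centre of its underside; to be left alone
- rubber_stamp: wooden-handled rubber stamp, 24 x 46 x 67 mm, standing; origin at the centre of its underside; to be left alone

How it is judged (in metres and radians):
On the way:
1. the spare handpiece is lifted off the worktop (height (world z) of spare_center above 0.04 m), for 0.2 s.
At the end, for the whole second after the job is handed in: Both sensing pins under the handpiece and the plunger in the end plate are pressed at least 2.5 mm (so both ends are within 1.5 mm of the saddles and the tail within 1.5 mm of the plate), the handpiece lies over the beam's centre line within 4 mm, still (value of joint each of pin_tail, pin_chuck, pin_end above 0.0025 m and y of spare_tail in the frame of rest between -0.098 and -0.07 m and x of spare_center in the frame of rest between -0.004 and 0.004 m and x of spare_tail in the frame of rest between -0.004 and 0.004 m and linear speed of spare below 0.02 m/s); the robot touches nothing.
It fails at once if the handpiece is pressed on the rest harder than about 30 N (50 N with the clips' own squeeze) (contact force between spare and rest above 50 N).
It fails at once if the robot itself presses on the rest with more than 50 N (contact force between any of the fingers, the arm and rest above 50 N).
It fails at once if the rinse bottle is moved by more than 30 mm (distance of rinse_bottle from where it was at the start of the episode above 0.03 m).
It fails at once if the weight is moved by more than 30 mm (distance of weight from where it was at the start of the episode above 0.03 m).
It fails at once if the rubber stamp is moved by more than 30 mm (distance of rubber_stamp from where it was at the start of the episode above 0.03 m).
It also fails if it takes over 48 s, if anything falls off the work surface, if the arm or the gripper's body presses on something with over 40 N, if the wrist force passes 120 N, or if a joint passes its speed limit or range.

## Working session

There is one attempt and no reset: what is moved stays moved. The work goes in short steps, Python scripts to look and compute and a tool call to move; the robot and the scene stay as the last step left them, time stands still between calls to the robot, and variables do not carry over. Pictures are saved under pics/ and viewed, at most 10 in all, crops included, and the job is handed in when it is done.

Besides the shell and the picture viewer there is one more tool, called by a JSON object that holds its "name" and its "arguments". play_rows: Moves the arm, as the interface text tells. Its arguments: {"type":"object","properties":{"deltas":{"type":"array"}},"required":["deltas"]}

```bash
mkdir -p pics; python3 - <<'E'
from cell import *
import cv2,numpy as np
for n in("scene","top"):
    cv2.imwrite(f"pics/{n}0.png",get_image(n)[:,:,::-1]); c=camera_info(n); print(n,{k:np.round(v,3).tolist() for k,v in c.items()})
print(read_state())
E
```

```text
scene {'fx': 416.631, 'fy': 416.631, 'cx': 257.173, 'cy': 192.208, 'distortion': [-0.036, 0.0, 0.0, 0.0, 0.0], 'T': [[0.85, -0.364, 0.38, 192.218], [-0.526, -0.602, 0.601, -414.714], [0.009, -0.711, -0.703, 725.806], [0.0, 0.0, 0.0, 1.0]]}
top {'fx': 347.198, 'fy': 347.198, 'cx': 257.918, 'cy': 186.014, 'distortion': [-0.027, 0.0, 0.0, 0.0, 0.0], 'T': [[0.023, -0.994, 0.109, 462.908], [-1.0, -0.024, -0.006, 123.905], [0.008, -0.108, -0.994, 897.826], [0.0, 0.0, 0.0, 1.0]]}
{'clock': 0.1, 'qpos': array([-1.39382221,  0.62922449,  0.03844483,  1.51826539, -0.02698881,
        0.99629391, -0.01999283]), 'qd': array([ 0.00015381, -0.00084973,  0.00036108, -0.00191635, -0.00029538,
       -0.00082035,  0.00070584]), 'tau': array([ 3.28524809e-03, -5.64537871e+01,  1.23103939e+00, -1.93975818e+01,
        1.14479326e-02,  5.42280628e-03,  3.67448919e-06]), 'eef_pos': array([156.09776202, 630.40781189, 230.50076652]), 'tool_rot': array([-3.13991963e+00,  2.45611432e-05,  2.89883181e+00]), 'force': array([-0.28848373, -0.29122769, -0.80201641]), 'torque': array([ 0.00670576, -0.01103128,  0.0026273 ]), 'gripper_force': 0.0, 'width': 85.52789722459923}
```

View pics/scene0.png

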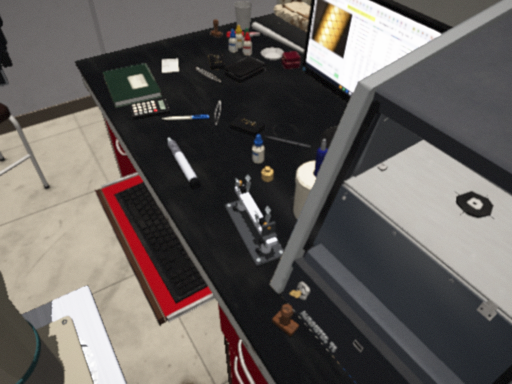

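View pics/top0.png

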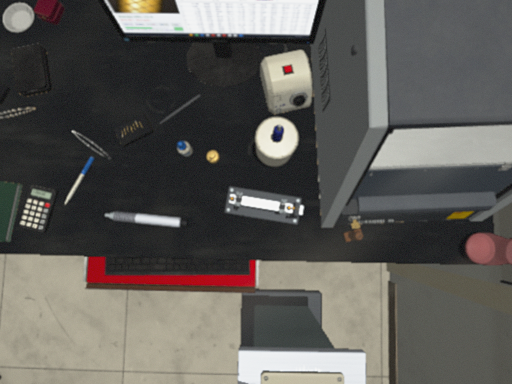

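The scene view shows the spare at (182,162), its black tail at (193,183), and the rest at (255,225). In the top view the spare runs from (107,215) to (185,222) and the rest is at (263,205), with the plate probably at its right end. I'll enlarge both.

```bash
python3 - <<'E'
import cv2,numpy as np
a=cv2.imread("pics/scene0.png")[165:275,150:300]; b=cv2.imread("pics/top0.png")[170:240,95:315]
a=cv2.resize(a,(750,550),interpolation=cv2.INTER_CUBIC); b=cv2.resize(b,None,fx=3.6,fy=3.6,interpolation=cv2.INTER_CUBIC)
cv2.imwrite("pics/a.png",a);cv2.imwrite("pics/b.png",b)
E
```

```text
(no output)
```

View pics/a.png

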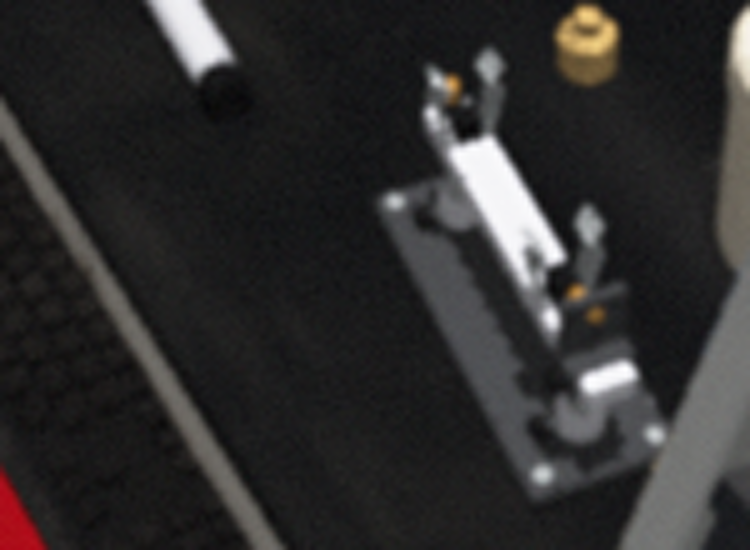

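View pics/b.png

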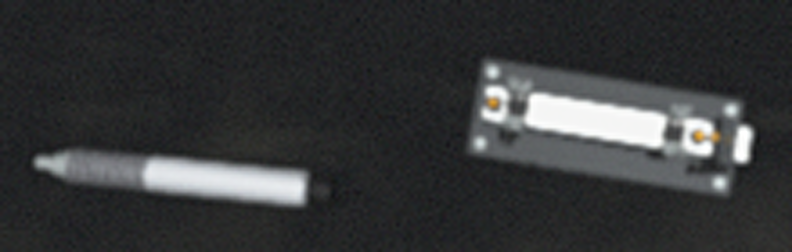

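The rest's end plate is at the right (world -y) end, the same way as the black tail. Brass pins show in crop b at (493,103) and (699,136), and in crop a at (453,85) and (576,292). The plunger is at a(595,315), and the foot screws are visible in both crops.

```bash
cat >h.py <<'E'
import cv2,numpy as np
from cell import *
def ray(n,uv):
    c=camera_info(n);K=np.array([[c['fx'],0,c['cx']],[0,c['fy'],c['cy']],[0,0,1.]])
    p=cv2.undistortPoints(np.array([[uv]],float),K,np.array(c['distortion'],float))[0,0]
    T=np.array(c['T']);return T[:3,3],T[:3,:3]@np.array([p[0],p[1],1])
def plane(n,uv,z):
    o,d=ray(n,uv);return o+d*(z-o[2])/d[2]
def tri(u1,u2):
    a,d=ray('top',u1);b,e=ray('scene',u2)
    s=np.linalg.lstsq(np.c_[d,-e],b-a,rcond=None)[0];P,Q=a+s[0]*d,b+s[1]*e
    return (P+Q)/2,np.linalg.norm(P-Q)
A=lambda u,v:(150-.4+u/5,165-.4+v/5)
B=lambda u,v:(95-.36+u/3.6,170-.36+v/3.6)
E
python3 - <<'E'
from h import *
np.set_printoptions(precision=1,suppress=True)
for n in("scene","top"):
    im=cv2.imread(f"pics/{n}0.png");h=cv2.cvtColor(im,cv2.COLOR_BGR2HSV)
    m=cv2.inRange(h,(8,110,90),(25,255,255))
    N,_,st,ce=cv2.connectedComponentsWithStats(m)
    for s,c in zip(st[1:],ce[1:]):
        if 165<c[1]<275 and 150<c[0]<315: print(n,s[4],c)
S=[B(*p) for p in((491,72),(481,144),(731,109),(719,183))]
P=[plane('top',s,10) for s in S];print("screws top",np.array(P),np.mean(P,0))
print("screws scene",np.array([plane('scene',A(*p),10) for p in((394,201),(654,433),(541,473))]))
for k,s in((1,(394,201)),(2,(654,433)),(3,(541,473))): print("tri",tri(S[k],A(*s)))
for b,a in(((493,103),(453,85)),((699,136),(576,292)),((714,137),(595,315))): print("pin",tri(B(*b),A(*a)))
print("beam far-corner", tri(B(740,160),A(582,388)))
# spare
im=cv2.imread("pics/top0.png");g=cv2.cvtColor(im,cv2.COLOR_BGR2GRAY);m=(g>85).astype(np.uint8);m[:,:100]=0;m[:,200:]=0;m[:200]=0;m[235:]=0
ys,xs=np.nonzero(m);print("bodypx",xs.min(),xs.max(),len(xs))
vx,vy,x0,y0=cv2.fitLine(np.c_[xs,ys].astype(np.float32),cv2.DIST_L2,0,.01,.01).ravel()
f=lambda x:(x,y0+(x-x0)*vy/vx)
for x in(xs.min(),B(35,0)[0],B(145,0)[0],B(307,0)[0],B(330,0)[0]): print(x,f(x),plane('top',f(x),12))
print("scene tail bottom cap edge",plane('scene',A(225,100),12),plane('scene',A(150,0),12))
print(read_state()['tool_rot'])
E
```

```text
scene 152 [267.1 173.2]
scene 7 [240.4 181.9]
scene 7 [264.7 223. ]
scene 5 [268.8 227.4]
top 4 [231.5 198.5]
top 4 [288.5 207.5]
top 4 [293.5 207.5]
screws top [[548.8 187.8  10. ]
 [497.4 193.3  10. ]
 [526.4  16.2  10. ]
 [473.7  24.1  10. ]] [511.6 105.3  10. ]
screws scene [[497.9 196.2  10. ]
 [526.6  18.6  10. ]
 [474.3  25.9  10. ]]
tri (array([496.9, 193.2,  13.3]), np.float64(0.8525546213865596))
tri (array([525.8,  16.7,  12.7]), np.float64(0.9622580806857669))
tri (array([473.6,  24.4,  12.3]), np.float64(0.3788337511159957))
pin (array([521.8, 180. ,  86.7]), np.float64(1.3006057367771722))
pin (array([502.7,  46.3,  88.7]), np.float64(0.17430170982112947))
pin (array([503.6,  35.5,  84.5]), np.float64(2.3002169059517854))
beam far-corner (array([488.1,  17.1,  67.7]), np.float64(1.0931292444857534))
bodypx 104 180 679
104 (np.int64(104), np.float64(214.41006990193452)) [477.5 509.5  12. ]
104.36222222222221 (104.36222222222221, np.float32(214.44643)) [477.4 508.6  12. ]
134.9177777777778 (134.9177777777778, np.float32(217.51279)) [471.6 429.9  12. ]
179.91777777777776 (179.91777777777776, np.float32(222.02873)) [463.  314.7  12. ]
186.30666666666667 (186.30666666666667, np.float32(222.66988)) [461.8 298.4  12. ]
scene tail bottom cap edge [458.8 298.4  12. ] [458.2 387.1  12. ]
[-3.1  0.   2.9]
```

```bash
cat >>h.py <<'E'
from scipy.spatial.transform import Rotation as R
np.set_printoptions(precision=2,suppress=True)
def delta(p,yaw):
    s=read_state();r=R.from_euler('xyz',s['tool_rot']);t=R.from_euler('xyz',[np.pi,0,yaw])
    return r.inv().apply(np.array(p)-s['eef_pos']),(r.inv()*t).as_rotvec()
O=np.array([512.2,113.]);TH=-.139
def rw(x,y):  # rest xy -> world xy
    return O+np.array([x*np.cos(TH)-y*np.sin(TH),x*np.sin(TH)+y*np.cos(TH)])
def side(uv,x=0.):  # scene ray onto rest plane x=const -> rest y, z
    o,d=ray('scene',uv);n=np.array([np.cos(TH),np.sin(TH)])
    q=o+d*((x-n@(o[:2]-O))/(n@d[:2]));return np.array([-np.sin(TH),np.cos(TH)])@(q[:2]-O),q[2]
E
python3 - <<'E'
from h import *
for b,a in(((527,95),(495,135)),((527,125),(450,150)),((665,147),(525,282)),((668,112),(565,258))): print("beam",*tri(B(*b),A(*a)))
for n,a,x in(("pinc",(453,85),0),("pint",(576,292),0),("plg",(595,315),0),("leafc+",(490,50),10),("leafc-",(433,68),-10),("leaft+",(588,205),10),("plate top+x",(625,285),15),("plate top-x",(565,300),-15)): print(n,side(A(*a),x))
print("post base",plane('scene',(277,290),0))
print(delta([468.7,391,100],np.radians(85.74)))
E
```

```text
beam [529.65 158.43  69.43] 3.0229439626988728
beam [508.24 158.52  71.1 ] 0.09657727436819172
beam [494.    68.32  78.84] 3.5276941627338507
beam [515.19  67.79  82.25] 7.046015448509546
pinc (np.float64(65.39343830074553), np.float64(88.88322295243825))
pint (np.float64(-66.84908308277471), np.float64(88.10739226287262))
plg (np.float64(-84.80129040861992), np.float64(93.12743296244821))
leafc+ (np.float64(46.05340216910494), np.float64(122.55039367467975))
leafc- (np.float64(63.273082015671214), np.float64(104.65428535644969))
leaft+ (np.float64(-54.54988877225985), np.float64(123.2422740784192))
plate top+x (np.float64(-80.4553649735794), np.float64(99.8759968213426))
plate top-x (np.float64(-88.12513922732799), np.float64(112.62279143259877))
post base [471.21 -52.34   0.  ]
(array([-360.98, -157.02,  130.77]), array([-0. ,  0. ,  1.4]))
```

{"name": "play_rows", "arguments": {"deltas": [-361, -157, 130, 0, 0, 1.4, 1, -361, -157, 130, 0, 0, 1.4, 1, -361, -157, 130, 0, 0, 1.4, 1, -361, -157, 130, 0, 0, 1.4, 1, -361, -157, 130, 0, 0, 1.4, 1, -361, -157, 130, 0, 0, 1.4, 1, -361, -157, 130, 0, 0, 1.4, 1, -361, -157, 130, 0, 0, 1.4, 1, -361, -157, 130, 0, 0, 1.4, 1, -361, -157, 130, 0, 0, 1.4, 1]}}

```text
clock: 1.35
eef_pos: [468.1, 392.5, 101.2]
tool_rot: [-3.141, -0.0, 1.502]
force: [-0.3, 0.1, 0.7]
width: 85.1
gripper_force: 0.0
```

```bash
python3 - <<'E'
from h import *
s=read_state();print(s['eef_pos'],s['tool_rot'],s['force'],s['qpos'])
print(delta([468.7,391,3],np.radians(85.74)))
a=get_image('scene')[110:220,130:280,::-1]
cv2.imwrite('pics/c.png',cv2.resize(a,(750,550),interpolation=cv2.INTER_CUBIC))
E
```

```text
[468.14 392.48 101.2 ] [-3.14 -0.    1.5 ] [-0.27  0.07  0.65] [-0.95  0.76  0.35  1.75 -0.38  0.7  -0.47]
(array([-1.47,  0.73, 98.2 ]), array([-0.  , -0.  ,  0.01]))
```

View pics/c.png

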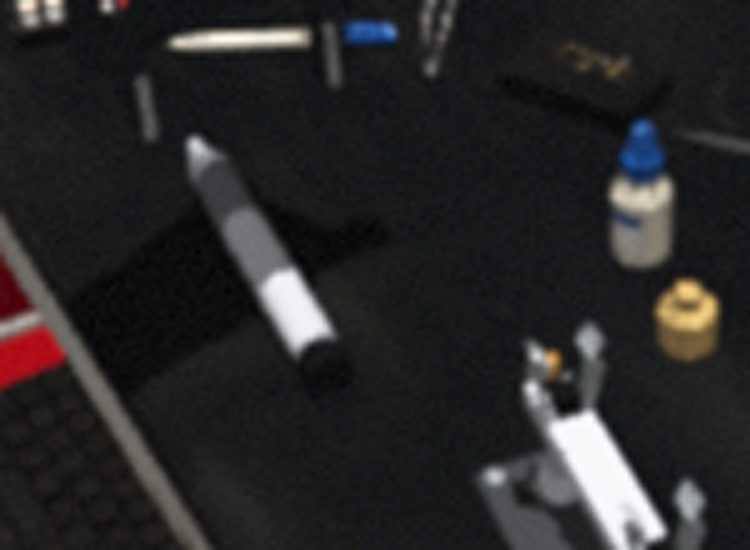

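The picture shows the spare lying between the two finger pads at (147,108) and (333,55). I'll descend and grip.

{"name": "play_rows", "arguments": {"deltas": [-1, 0.7, 30, 0, 0, 0.01, 1, -1, 0.7, 60, 0, 0, 0.01, 1, -1, 0.7, 80, 0, 0, 0.01, 1, -1, 0.7, 92, 0, 0, 0.01, 1, -1, 0.7, 98, 0, 0, 0.01, 1, -1, 0.7, 98, 0, 0, 0.01, 1, -1, 0.7, 98, 0, 0, 0.01, 0.2, -1, 0.7, 98, 0, 0, 0.01, 0, -1, 0.7, 98, 0, 0, 0.01, 0, -1, 0.7, 98, 0, 0, 0.01, 0]}}

```text
clock: 2.65
eef_pos: [469.7, 390.8, 3.8]
tool_rot: [3.141, -0.0, 1.489]
force: [-0.6, -0.4, 4.4]
width: 21.4
gripper_force: 58.6
```

{"name": "play_rows", "arguments": {"deltas": [0, 0, 0, 0, 0, 0, 0, 0, 0, 0, 0, 0, 0, 0, 0, 0, 0, 0, 0, 0, 0]}}

```text
clock: 3.02
eef_pos: [469.7, 390.9, 3.8]
tool_rot: [3.141, -0.001, 1.489]
force: [-0.8, -0.3, 6.0]
width: 21.4
gripper_force: 58.8
```

The measured width of 21.4 mm and the upward force suggest the pads bite above the equator. I'll regrip lower.

{"name": "play_rows", "arguments": {"deltas": [0, 0, 0, 0, 0, 0, 0.45, 0, 0, 0, 0, 0, 0, 0.45, 0, 0, 2.5, 0, 0, 0, 0.45, 0, 0, 5, 0, 0, 0, 0.45, 0, 0, 5, 0, 0, 0, 0.3, 0, 0, 5, 0, 0, 0, 0.2, 0, 0, 5, 0, 0, 0, 0, 0, 0, 5, 0, 0, 0, 0, 0, 0, 5, 0, 0, 0, 0]}}

```text
clock: 4.15
eef_pos: [470.5, 391.5, 0.3]
tool_rot: [3.14, -0.002, 1.489]
force: [-2.2, -1.6, 14.9]
width: 21.6
gripper_force: 62.3
```

{"name": "play_rows", "arguments": {"deltas": [0, 0, -4, 0, 0, 0, 0, 0, 0, -15, 0, 0, 0, 0, 0, 0, -40, 0, 0, 0, 0, 0, 0, -80, 0, 0, 0, 0, 0, 0, -130, 0, 0, 0, 0, 0, 0, -165, 0, 0, 0, 0, 0, 0, -175, 0, 0, 0, 0, 0, 0, -175, 0, 0, 0, 0, 0, 0, -175, 0, 0, 0, 0]}}

```text
clock: 5.28
eef_pos: [468.4, 390.1, 171.4]
tool_rot: [-3.139, 0.002, 1.489]
force: [-0.3, 0.0, -2.6]
width: 21.5
gripper_force: 58.9
```

```bash
python3 - <<'E'
from h import *
s=read_state();print(s['eef_pos'],s['tool_rot'],s['force'],s['torque'],s['width'],s['gripper_force'])
a=get_image('scene')[60:220,100:320,::-1]
cv2.imwrite('pics/d.png',cv2.resize(a,(770,560),interpolation=cv2.INTER_CUBIC))
cv2.imwrite('pics/d_top.png',get_image('top')[:,:,::-1])
for z in(175,): print(delta([*rw(0,26),z],np.pi/2+TH),rw(0,26))
E
```

```text
[468.43 390.09 171.45] [-3.14  0.    1.49] [-0.35  0.02 -2.6 ] [-0.03  0.01  0.01] 21.521293436628415 58.868356347084045
(array([-246.64,   67.53,   -3.  ]), array([-0.  ,  0.  ,  0.06])) [515.8  138.75]
```

View pics/d.png

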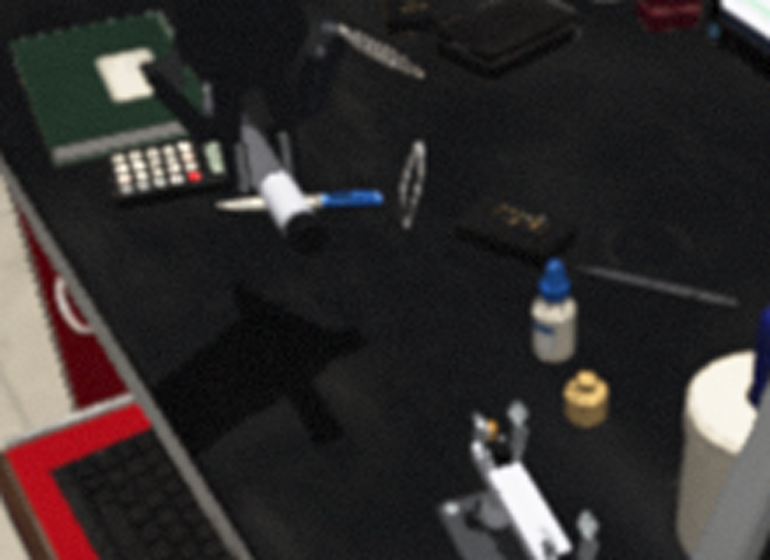

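Lifted cleanly, with the tail cap towards the rest near (310,238) in the crop. Next, over the rest.

{"name": "play_rows", "arguments": {"deltas": [-40, 11, 0, 0, 0, 0.01, 0, -85, 23, 0, 0, 0, 0.02, 0, -130, 35, 0, 0, 0, 0.035, 0, -175, 48, 0, 0, 0, 0.045, 0, -215, 59, 0, 0, 0, 0.057, 0, -240, 66, 0, 0, 0, 0.057, 0, -246.6, 67.5, 0, 0, 0, 0.057, 0, -246.6, 67.5, 0, 0, 0, 0.057, 0, -246.6, 67.5, 0, 0, 0, 0.057, 0, -246.6, 67.5, 0, 0, 0, 0.057, 0]}}

```text
clock: 6.62
eef_pos: [516.3, 140.8, 173.1]
tool_rot: [-3.141, -0.0, 1.434]
force: [0.3, 0.3, -1.4]
width: 21.7
gripper_force: 58.9
```

```bash
python3 - <<'E'
from h import *
s=read_state();print(s['eef_pos'],s['tool_rot'],s['force'],s['torque'])
a=get_image('scene')[110:270,190:340,::-1];b=get_image('top')[150:250,180:330,::-1]
a=cv2.resize(a,None,fx=3.5,fy=3.5,interpolation=cv2.INTER_CUBIC)
b=cv2.resize(b,None,fx=1.7,fy=1.7,interpolation=cv2.INTER_CUBIC)
c=np.zeros((560,785,3),np.uint8);c[:,:525]=a[:560,:525];c[:170,530:785]=b
cv2.imwrite('pics/e.png',c)
print(delta([*rw(0,26),175],np.pi/2+TH))
E
```

```text
[516.3  140.8  173.11] [-3.14 -0.    1.43] [ 0.29  0.29 -1.44] [-0.04  0.04 -0.02]
(array([-1.61, -0.43, -1.77]), array([-0., -0.,  0.]))
```

View pics/e.png

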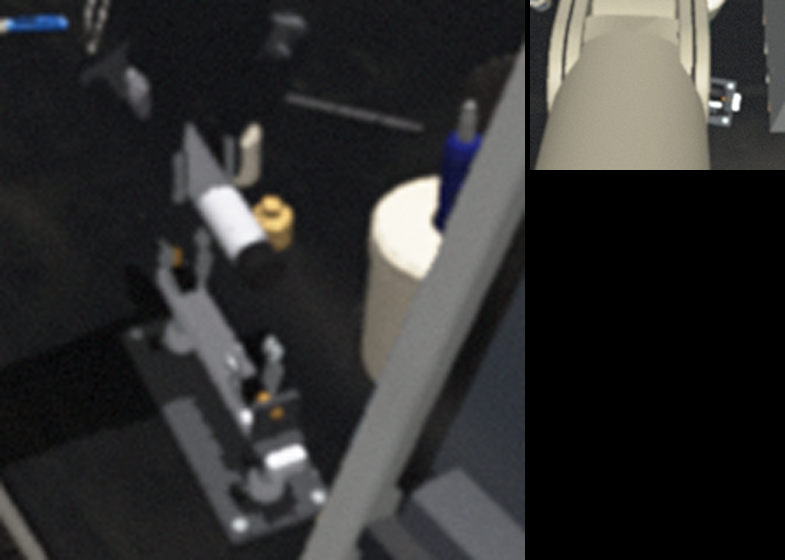

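```bash
python3 - <<'E'
from h import *
C=lambda u,v:(190-.36+u/3.5,110-.36+v/3.5)
for p in((263,262),(258,250),(190,165),(220,205)): print(p,side(C(*p)))
E
```

```text
(263, 262) (np.float64(-61.22612897822217), np.float64(190.93790840972167))
(258, 250) (np.float64(-54.638230966563675), np.float64(194.00125103594542))
(190, 165) (np.float64(40.627263682474265), np.float64(179.72145563970184))
(220, 205) (np.float64(-3.500159640452521), np.float64(184.476177923725))
```

```bash
python3 - <<'E'
from h import *
im=get_image('scene');g=cv2.GaussianBlur(cv2.cvtColor(im,cv2.COLOR_RGB2GRAY),(3,3),0).astype(int)
print(g[152:190,238:274:1][::3])
m=(g>100).astype(np.uint8)
N,l,st,ce=cv2.connectedComponentsWithStats(m);k=l[172,255];print(k,st[k])
ys,xs=np.nonzero(l==k);sel=(xs<275)&(ys>158)
vx,vy,x0,y0=cv2.fitLine(np.c_[xs,ys][sel].astype(np.float32),cv2.DIST_L2,0,.01,.01).ravel()
for t in(-8,-4,0,4,8,12): print((x0+t*vx,y0+t*vy),side((x0+t*vx,y0+t*vy)))
E
```

```text
[[ 23  25  30  39  59  87 109 118 117 111  95  69  40  22  18  31  57  76
   68  51  62 103 136 139 125 100  66  39  27  25  24  23  22  23  23  23]
 [ 30  46  66  78  79  83  99 113 118 119 117 110  95  70  46  40  57  76
   70  51  56  88 118 128 121  99  65  38  27  26  27  26  26  26  25  25]
 [ 31  48  70  82  81  83  98 114 120 120 119 119 117 111  98  80  76  80
   71  56  65  95 120 128 121  97  61  34  24  25  26  25  25  25  25  25]
 [ 29  43  64  79  79  82  97 112 117 118 119 118 118 118 118 116 112 106
  102 105 114 122 122 112  90  63  39  26  23  23  23  23  23  22  22  24]
 [ 31  47  67  80  81  84  97 109 114 120 134 158 184 207 223 230 230 222
  198 153  98  56  36  29  26  25  25  29  31  31  29  27  24  23  23  23]
 [ 33  45  58  63  56  49  57  82 115 150 184 212 228 235 239 241 242 242
  241 233 206 152  89  47  38  53  87 137 176 187 174 140  92  53  33  25]
 [ 26  26  26  26  26  26  28  37  61  99 139 173 199 217 228 235 239 241
  242 243 241 232 207 172 153 151 144 132 128 132 138 151 170 179 151  92]
 [ 24  25  25  25  25  25  26  28  31  41  64 102 143 177
[... 825 characters left out ...]
32  34  36]]
20 [244 146  30  37 503]
(np.float32(250.74857), np.float32(165.81633)) (np.float64(5.228282646160838), np.float64(183.70239963864105))
(np.float32(254.18045), np.float32(167.87112)) (np.float64(-11.70319586940125), np.float64(192.00337835580171))
(np.float32(257.61234), np.float32(169.92592)) (np.float64(-27.95630850051685), np.float64(199.97215636380452))
(np.float32(261.04422), np.float32(171.98071)) (np.float64(-43.57131614179948), np.float64(207.628449795621))
(np.float32(264.4761), np.float32(174.0355)) (np.float64(-58.58535562068505), np.float64(214.9904449291517))
(np.float32(267.908), np.float32(176.0903)) (np.float64(-73.03273698481134), np.float64(222.07494376881994))
```

```bash
python3 - <<'E'
from h import *
for p in((246.1,167),(247.5,170),(249.4,173),(251.3,176),(253.2,179)): print(p,side(p,-8))
o,d=ray('scene',(250,173));d/=np.linalg.norm(d);print(d)
E
```

```text
(246.1, 167) (np.float64(10.004630728804473), np.float64(179.50505772044903))
(247.5, 170) (np.float64(2.8780828351626275), np.float64(177.37091478786283))
(249.4, 173) (np.float64(-6.733447596135997), np.float64(177.35930068552705))
(251.3, 176) (np.float64(-16.20020159022372), np.float64(177.34795857310974))
(253.2, 179) (np.float64(-25.5255705952566), np.float64(177.33688214947028))
[ 0.38  0.64 -0.67]
```

{"name": "play_rows", "arguments": {"deltas": [-1, -0.4, 15, 0, 0, 0, 0, -1, -0.4, 35, 0, 0, 0, 0, -1, -0.4, 50, 0, 0, 0, 0, -1, -0.4, 58, 0, 0, 0, 0, -1, -0.4, 61, 0, 0, 0, 0, -1, -0.4, 61, 0, 0, 0, 0, -1, -0.4, 61, 0, 0, 0, 0]}}

```text
clock: 7.65
eef_pos: [516.5, 138.6, 112.8]
tool_rot: [3.141, -0.0, 1.432]
force: [0.4, -0.5, -2.0]
width: 21.7
gripper_force: 58.9
```

{"name": "play_rows", "arguments": {"deltas": [0, 0, 1, 0, 0, 0, 0, 0, 0, 2, 0, 0, 0, 0, 0, 0, 3, 0, 0, 0, 0, 0, 0, 4, 0, 0, 0, 0, 0, 0, 4, 0, 0, 0, 0]}}

```text
clock: 8.28
eef_pos: [516.0, 138.4, 108.2]
tool_rot: [-3.141, 0.0, 1.432]
force: [-0.1, -0.2, -2.4]
width: 21.6
gripper_force: 58.9
```

{"name": "play_rows", "arguments": {"deltas": [0, 0, 1, 0, 0, 0, 0, 0, 0, 2, 0, 0, 0, 0, 0, 0, 3, 0, 0, 0, 0, 0, 0, 3, 0, 0, 0, 0]}}

```text
clock: 8.78
eef_pos: [516.0, 138.5, 105.2]
tool_rot: [-3.141, 0.0, 1.432]
force: [0.3, 0.3, -1.7]
width: 21.5
gripper_force: 58.9
```

Axis at about 117 mm with no contact yet. I'll keep feeling downwards.

{"name": "play_rows", "arguments": {"deltas": [0, 0, 1, 0, 0, 0, 0, 0, 0, 2, 0, 0, 0, 0, 0, 0, 3, 0, 0, 0, 0, 0, 0, 3, 0, 0, 0, 0]}}

```text
clock: 9.28
eef_pos: [516.0, 138.5, 102.2]
tool_rot: [-3.141, 0.0, 1.432]
force: [0.9, 0.0, -1.5]
width: 21.7
gripper_force: 58.7
```

{"name": "play_rows", "arguments": {"deltas": [0, 0, 1, 0, 0, 0, 0, 0, 0, 2, 0, 0, 0, 0, 0, 0, 2, 0, 0, 0, 0]}}

```text
clock: 9.65
eef_pos: [516.5, 138.5, 100.4]
tool_rot: [3.141, -0.0, 1.432]
force: [1.1, -0.1, -0.0]
width: 21.9
gripper_force: 58.8
```

{"name": "play_rows", "arguments": {"deltas": [0, 0, 1, 0, 0, 0, 0, 0, 0, 2, 0, 0, 0, 0, 0, 0, 2, 0, 0, 0, 0]}}

```text
clock: 10.02
eef_pos: [516.6, 138.5, 98.6]
tool_rot: [3.141, -0.0, 1.432]
force: [0.9, 0.4, 3.2]
width: 21.3
gripper_force: 59.3
```

{"name": "play_rows", "arguments": {"deltas": [0, 0, 1, 0, 0, 0, 0, 0, 0, 2, 0, 0, 0, 0, 0, 0, 2, 0, 0, 0, 0]}}

```text
clock: 10.4
eef_pos: [516.6, 138.6, 96.7]
tool_rot: [3.141, -0.0, 1.432]
force: [0.3, 0.5, 6.2]
width: 21.6
gripper_force: 59.6
```

{"name": "play_rows", "arguments": {"deltas": [0, 0, 1, 0, 0, 0, 0, 0, 0, 2, 0, 0, 0, 0, 0, 0, 2, 0, 0, 0, 0]}}

```text
clock: 10.78
eef_pos: [516.6, 138.6, 94.8]
tool_rot: [3.141, -0.001, 1.432]
force: [-0.2, -0.1, 6.2]
width: 21.6
gripper_force: 59.7
```

{"name": "play_rows", "arguments": {"deltas": [0, 0, 1, 0, 0, 0, 0, 0, 0, 2, 0, 0, 0, 0, 0, 0, 2, 0, 0, 0, 0]}}

```text
clock: 11.15
eef_pos: [516.7, 138.6, 92.8]
tool_rot: [3.14, -0.001, 1.432]
force: [0.9, 0.8, 5.7]
width: 21.6
gripper_force: 59.8
```

{"name": "play_rows", "arguments": {"deltas": [0, 0, 1, 0, 0, 0, 0, 0, 0, 2, 0, 0, 0, 0, 0, 0, 2, 0, 0, 0, 0]}}

```text
clock: 11.52
eef_pos: [516.6, 138.5, 90.6]
tool_rot: [3.14, -0.0, 1.432]
force: [0.2, 0.1, 4.9]
width: 21.7
gripper_force: 59.6
```

{"name": "play_rows", "arguments": {"deltas": [0, 0, 1, 0, 0, 0, 0, 0, 0, 2, 0, 0, 0, 0, 0, 0, 2, 0, 0, 0, 0]}}

```text
clock: 11.9
eef_pos: [516.4, 138.4, 88.1]
tool_rot: [3.141, 0.0, 1.432]
force: [1.5, 0.7, 0.7]
width: 21.8
gripper_force: 59.2
```

{"name": "play_rows", "arguments": {"deltas": [0, 0, 1, 0, 0, 0, 0, 0, 0, 2, 0, 0, 0, 0, 0, 0, 2, 0, 0, 0, 0]}}

```text
clock: 12.28
eef_pos: [516.3, 138.4, 85.8]
tool_rot: [3.141, 0.0, 1.432]
force: [4.1, -0.4, -5.2]
width: 21.6
gripper_force: 58.8
```

{"name": "play_rows", "arguments": {"deltas": [0, 0, 1, 0, 0, 0, 0, 0, 0, 2, 0, 0, 0, 0, 0, 0, 2, 0, 0, 0, 0]}}

```text
clock: 12.65
eef_pos: [516.2, 138.3, 84.1]
tool_rot: [3.141, 0.0, 1.432]
force: [3.9, -0.9, -4.6]
width: 21.8
gripper_force: 58.9
```

{"name": "play_rows", "arguments": {"deltas": [0, 0.5, 1, 0, 0, 0, 0, 0, 1, 2, 0, 0, 0, 0, 0, 1, 2, 0, 0, 0, 0]}}

```text
clock: 13.02
eef_pos: [516.3, 138.4, 83.4]
tool_rot: [-3.14, -0.001, 1.432]
force: [-0.6, -2.1, 9.3]
width: 21.5
gripper_force: 60.4
```

{"name": "play_rows", "arguments": {"deltas": [-1, 0, -0.5, 0, 0, 0, 0, -2, 0, -0.5, 0, 0, 0, 0, -3, 0, -0.5, 0, 0, 0, 0, -4, 0, -0.5, 0, 0, 0, 0, -4, 0, -0.5, 0, 0, 0, 0]}}

```text
clock: 13.65
eef_pos: [516.3, 136.6, 83.4]
tool_rot: [-3.141, -0.003, 1.433]
force: [0.7, 4.7, 6.9]
width: 21.6
gripper_force: 59.8
```

{"name": "play_rows", "arguments": {"deltas": [-1, 0, 0, 0, 0, 0, 0, -2, 0, 0, 0, 0, 0, 0, -3, 0, 0, 0, 0, 0, 0, -3, 0, 0, 0, 0, 0, 0]}}

```text
clock: 14.15
eef_pos: [515.9, 133.6, 83.4]
tool_rot: [-3.141, -0.003, 1.433]
force: [0.8, 4.4, 6.2]
width: 21.1
gripper_force: 59.8
```

{"name": "play_rows", "arguments": {"deltas": [-1, 0, 0, 0, 0, 0, 0, -2, 0, 0, 0, 0, 0, 0, -3, 0, 0, 0, 0, 0, 0, -3, 0, 0, 0, 0, 0, 0]}}

```text
clock: 14.65
eef_pos: [515.6, 130.8, 83.4]
tool_rot: [-3.141, -0.003, 1.433]
force: [0.4, 5.6, 5.9]
width: 21.7
gripper_force: 59.8
```

{"name": "play_rows", "arguments": {"deltas": [-1, 0, 0, 0, 0, 0, 0, -2, 0, 0, 0, 0, 0, 0, -2, 0, 0, 0, 0, 0, 0]}}

```text
clock: 15.02
eef_pos: [515.3, 129.1, 83.4]
tool_rot: [-3.141, -0.003, 1.433]
force: [0.7, 5.0, 6.7]
width: 21.5
gripper_force: 59.8
```

{"name": "play_rows", "arguments": {"deltas": [-1, 0, 0, 0, 0, 0, 0, -2, 0, 0, 0, 0, 0, 0, -2, 0, 0, 0, 0, 0, 0]}}

```text
clock: 15.4
eef_pos: [515.3, 129.1, 83.5]
tool_rot: [-3.141, -0.006, 1.434]
force: [2.1, 9.4, 6.0]
width: 21.6
gripper_force: 59.6
```

{"name": "play_rows", "arguments": {"deltas": [-1, 0, 0, 0, 0, 0, 0, -2, 0, 0, 0, 0, 0, 0, -2, 0, 0, 0, 0, 0, 0]}}

```text
clock: 15.78
eef_pos: [515.3, 129.0, 83.5]
tool_rot: [3.141, -0.008, 1.436]
force: [1.9, 13.0, 5.0]
width: 21.5
gripper_force: 59.5
```

```bash
python3 - <<'E'
from h import *
s=read_state();print(s['eef_pos'],s['force'],s['torque'])
a=get_image('scene')[140:260,210:320,::-1];b=get_image('top')[180:230,270:320,::-1]
a=cv2.resize(a,None,fx=5,fy=5,interpolation=cv2.INTER_CUBIC);b=cv2.resize(b,None,fx=4.8,fy=4.8,interpolation=cv2.INTER_CUBIC)
c=np.zeros((600,795,3),np.uint8);c[:,:550]=a;c[:240,555:795]=b
cv2.imwrite('pics/f.png',c)
E
```

```text
[515.32 128.98  83.46] [ 1.89 13.01  4.98] [ 2.64 -0.38 -0.27]
```

View pics/f.png

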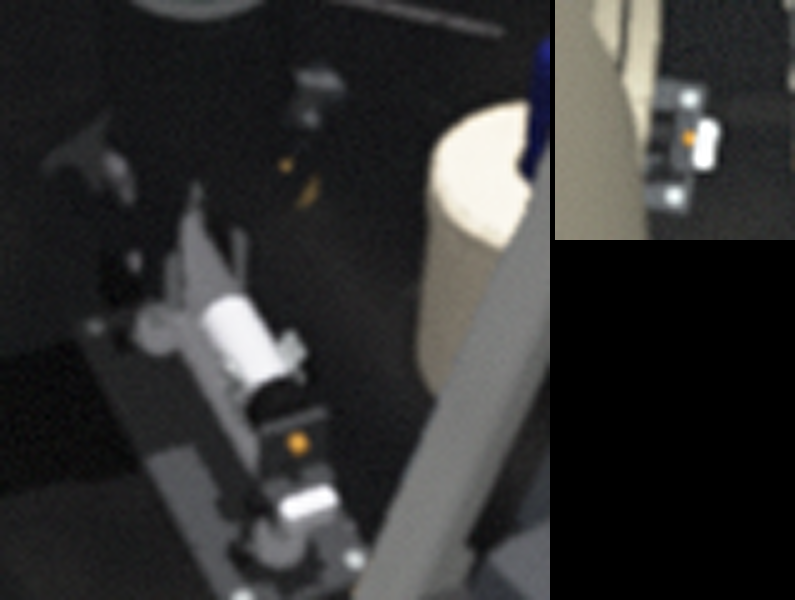

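Black tail is flush against the plate at (285,400), and the plunger now sticks out behind it at (298,442). I'll press down gently, relax, and release.

{"name": "play_rows", "arguments": {"deltas": [0.5, 0, 1, 0, 0, 0, 0, 1, 0, 2, 0, 0, 0, 0, 1, 0, 2.5, 0, 0, 0, 0, 1, 0, 2.5, 0, 0, 0, 0]}}

```text
clock: 16.38
eef_pos: [515.4, 129.0, 83.2]
tool_rot: [3.141, -0.008, 1.435]
force: [-4.0, 10.7, 25.8]
width: 21.4
gripper_force: 62.0
```

{"name": "play_rows", "arguments": {"deltas": [0.5, 0, -1, 0, 0, 0, 0, 1, 0, -2, 0, 0, 0, 0, 1, 0, -3, 0, 0, 0, 0, 1, 0, -3, 0, 0, 0, 0]}}

```text
clock: 16.88
eef_pos: [515.3, 129.0, 83.5]
tool_rot: [-3.141, -0.005, 1.435]
force: [1.8, 9.3, 0.6]
width: 21.5
gripper_force: 59.0
```

{"name": "play_rows", "arguments": {"deltas": [0.5, 0, 0, 0, 0, 0, 0, 1, 0, 0, 0, 0, 0, 0, 1, 0, 0, 0, 0, 0, 0.25, 1, 0, 0, 0, 0, 0, 0.4, 1, 0, 0, 0, 0, 0, 0.6, 1, 0, 0, 0, 0, 0, 0.8, 1, 0, 0, 0, 0, 0, 0.8, 1, 0, 0, 0, 0, 0, 0.8]}}

```text
clock: 17.88
eef_pos: [515.1, 125.3, 83.3]
tool_rot: [-3.141, 0.0, 1.432]
force: [0.0, 0.6, 0.3]
width: 68.1
gripper_force: 0.0
```

{"name": "play_rows", "arguments": {"deltas": [0, 0, -10, 0, 0, 0, 0.8, 0, 0, -30, 0, 0, 0, 0.8, 0, 0, -60, 0, 0, 0, 0.8, 0, 0, -100, 0, 0, 0, 0.8, 0, 0, -150, 0, 0, 0, 0.8, 0, 60, -200, 0, 0, 0, 0.8, 100, 0, -250, 0, 0, 0, 0.8, 200, 0, -250, 0, 0, 0, 0.8, 200, 0, -250, 0, 0, 0, 0.8, 200, 0, -250, 0, 0, 0, 0.8]}}

```text
clock: 19.12
eef_pos: [541.6, 328.2, 334.4]
tool_rot: [-3.142, -0.003, 1.437]
force: [0.6, -0.7, -0.6]
width: 68.1
gripper_force: 0.0
```

```bash
python3 - <<'E'
from h import *
s=read_state();print(s['eef_pos'],s['force'],s['width'],s['clock'])
a=get_image('scene')[140:260,210:320,::-1];b=get_image('top')[180:230,215:320,::-1]
a=cv2.resize(a,None,fx=4,fy=4,interpolation=cv2.INTER_CUBIC);b=cv2.resize(b,None,fx=3.4,fy=3.4,interpolation=cv2.INTER_CUBIC)
c=np.zeros((480,800,3),np.uint8);c[:,:440]=a;c[:170,442:799]=b
cv2.imwrite('pics/g.png',c)
E
```

```text
[541.64 328.23 334.38] [ 0.57 -0.71 -0.58] 68.14239273566514 19.125
```

View pics/g.png

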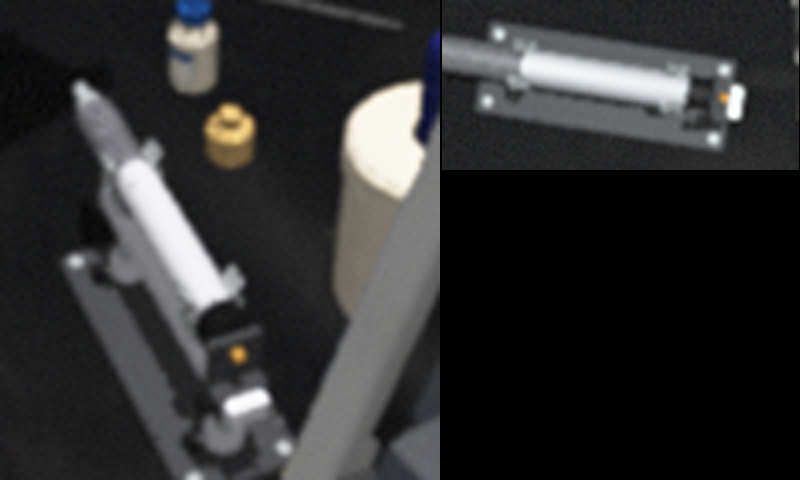

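The handpiece lies in both clips, in line with the rest, with its tail on the plate and the plunger out behind it at (238,354). The bottle and weight are in place. A short settle, then I'll hand in.

{"name": "play_rows", "arguments": {"deltas": [0, 0, 0, 0, 0, 0, 0.8, 0, 0, 0, 0, 0, 0, 0.8, 0, 0, 0, 0, 0, 0, 0.8]}}

```text
clock: 19.6
eef_pos: [543.3, 322.1, 333.5]
tool_rot: [-3.142, 0.0, 1.43]
force: [0.5, 0.0, 0.5]
width: 68.7
gripper_force: 0.0
```

```bash
python3 -c "
from cell import *
print(finish_job())"
```

```text
the job is handed in; nothing more can be done
None
```

I handed the job in at about 20 s; no verdict came back. In the last pictures the spare handpiece is seated in both clips with its tail on the end plate and the plunger pushed in. I never read the pins directly. My hardest press, by the wrist sensor, was about 26 N.

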